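# Turn the tea tray round in its box

## Robot

A 6-joint arm with a two-finger parallel gripper is mounted at the origin on the work surface. World frame = base frame: x ahead of the robot, y to its left, z up, the work surface at z = 0. Lengths are in m, angles in rad, forces in N, time in s.
With the tool pointing down it reaches from about 0.325 to 0.9 m from the base axis. Payload 6.1 kg.
Tool frame: the origin (TCP) lies midway between the tips of the shut fingers; the grasp point (between the pads) lies 19 mm behind it; z points along the fingers, y is the direction in which the jaws open and shut (so a half turn about z gives the same grasp; the last joint's range is limited). The gripper opens to 85 mm and grips with 20 to 120 N. Pads are 22 mm wide; open, the fingers measure 114 mm over their backs; the gripper's body (76 mm by 85 mm) begins 54 mm behind the grasp point. The pads swing forward as they close: fully open they stand 13 mm farther back than shut.
Start: joints at [-1.402, 0.22, 1.526, -0, 1.395, -0.126], TCP at [0.182, -0.598, 0.231] pointing down, gripper open.
Joint ranges: [-2.98, 2.98], [-0.91, 2.08], [0.09, 2.57], [-1.24, 4.39], [0.2, 2.65], [-2.68, 2.68]. Speed limits (rad/s): [2.57, 2.57, 3.01, 3.14, 3.14, 3.14].

## Interface

Orientations are given as a unit quaternion [x, y, z, w].
In Python, from plant import robot, move_gripper, eyes, ticket gives the robot as it stands. Calls block until the motion is done:
- robot.movep(position, orientation): joint-space move of the TCP to a pose.
- robot.move_linear(position, rot=None, max_speed=0.15, force_limit=None): straight line of the TCP; rot=None keeps the orientation; max_speed is the mean speed in m/s. With force_limit (N) it stops when the force on the tool has changed by that much, and returns True; else False.
- robot.goto_joints(angles): joint-space move.
- move_gripper(opening, grasp_force=None): finger opening in m; grasp_force is the grip in N (None keeps the last); returns when the fingers have stopped.
- robot.dwell(seconds).
- robot.inverse_kinematics(position, orientation): joint angles nearest the present ones, or None.
- robot.get_state(): the state.
- eyes.snapshot(name): name is "scene" or "top"; returns a dict with "pixels" (384x512x3 uint8, blue, green, red), "camera_matrix" (3x3 intrinsics, pixels), "distortion" ([k1, k2, p1, p2, k3] as OpenCV has them; the pictures are not rectified), "R" (3x3) and "t" (3): a world point X has camera coordinates R X + t. Camera axes: x right, y down, z forward; pixel columns grow to the right and rows downward; lengths in m; the calibration is good to about 2 mm. A picture is of the moment at which its call begins. There is no depth.
A pose or a line that the arm cannot do raises robot.MotionError and nothing moves.
- ticket.sign_off(): hands the job in, once; it reports no verdict.
The state is a dict: "time_s": time; "qpos": joint angles; "joint_vel": joint speeds; "effort": joint torques, N m; "eef_pos": TCP position; "tool_rot": TCP orientation; "wrist_force": force on the tool from outside, world axes, zero at the start; "ft_torque": the same for the moment, N m; "opening": finger opening in m.
Only numpy, scipy, OpenCV 4.12 (cv2) and the standard library are available. Lean on these libraries where they do the work, as an engineer would, in place of code of your own. Each camera call takes 0.05 s, during which the arm holds its last target.

## Task

Someone put the blue tea tray into its wooden box back to front, so it sticks out with its knob hidden inside. Slide it right out, turn it end for end, and slide it back into the same box fully home, flush at the mouth with the brass knob facing out. Keep it level so the tin stays in it, and leave the green tray and everything else on the counter and shelf where they are.

Things in the scene. Friction and masses are not known exactly. Their poses are not given: they have to be found in the camera images.
- tray_mid (a point): Blue open-topped tea tray, 130 mm long (x), 56 wide (y), 45 high, walls 4, about 0.25 kg. Point at mid-body, half-way up (22.5 mm above its underside). z up; knob on its -x end, +x end plain. At first the plain end sticks 38 to 55 mm out of box_a's mouth, the knob being inside at the back. Sachets are fixed in its knob half, a loose tin stands in the other.
- tray_knob (a point): Centre of the outer end of the blue tray's brass knob (16 mm diameter, 25 mm long, pointing along the tray's -x, axis 22 mm above the tray's underside).
- tin_mid (a point): Loose copper-coloured tin, 38 mm across, 33 high, about 40 g, standing in the plain-end half of the blue tray and below its rim. Point at its centre.
- box_a: Wooden sleeve with a clear top, fixed to the counter: the blue tray's box. Origin at the centre of its underside; x points into it, z up. Outside 138 mm (x) by 70 (y) by 58 high; floor 4 thick, sides 5, top 4: the inside is 60 wide, from z = 4 to 54 mm. Mouth at x = -69 mm; inside of the closed back at x = +63. Tray home: its middle at x = -2 mm, end flush with the mouth, only the knob out.
- box_a_mouth (a point): Centre of the mouth of box_a (plain square edges, no lip or flare), 29 mm above the counter. Axes as box_a.
- box_b: Identical box, parallel to box_a and about 120 mm beside it, on one side or the other (axes as box_a), holding the green tray, which is in the right way round: home, knob standing 25 mm out of the mouth.
- tray_ok_mid (a point): Middle of the green tray, same make as the blue one, properly in box_b. Leave it alone.
- rack: Fixed steel wire riser shelf over both boxes. Origin on the counter at its centre, x points into the boxes, z up. Depth x from -93 to +94 mm, 328 wide (y), 8 mm rod legs at the four corners; shelf wires and rails from 132 to 140 mm above the counter. The boxes stand about 60 mm either side of its middle.
- rack_rail (a point): Middle of the shelf's front rail, 136 mm above the counter. It overhangs the box mouths by about 20 mm, so a hand pointing straight down cannot reach the protruding end of the tray: it must lean, fingers towards the box, its upper part out in front of the rack.
- sugar_jar: Bystander: low white ceramic sugar jar with wooden lid, 56 mm across, 68 high, standing in front of the green tray's box. Origin at the centre of its underside. Not to be moved.
- bowl: Bystander: blue bowl, 90 mm across, 45 high, beyond the end of the blue tray's path. Origin at the centre of its underside. Not to be moved.
- syrup: Bystander: amber syrup bottle, 64 mm across, 190 high. Origin at the centre of its underside. Not to be moved.
- mug: Bystander: white mug with a handle, 80 mm across, 90 high. Origin at the centre of its underside. Not to be moved.
- tea_can: Bystander: green tea can, 72 mm across, 100 high, on the wire shelf. Origin at the centre of its underside. Not to be moved.
- coffee_jar: Bystander: amber coffee jar, 72 mm across, 110 high, on the wire shelf. Origin at the centre of its underside. Not to be moved.
- spoon: Bystander: steel spoon lying flat on the counter beyond the work, 160 mm long. Origin under its middle. Not to be moved.
There are look-alikes about, which are no part of the job. Leave any turquoise look-alike of the part that bears tray_mid alone.

How it is judged:
On the way, in this order (a step that is already met when the one before it is completed fails the run):
1. the blue tray is wholly out of its box (x of tray_mid in the frame of box_a below -0.135 m), for 0.1 s.
2. the blue tray, turned end for end, has entered box_a plain end first by at least 25 mm (x of tray_mid in the frame of box_a above -0.109 m and x of tray_knob in the frame of box_a below -0.08 m and y of tray_mid in the frame of box_a between -0.008 and 0.008 m and z of tray_mid in the frame of box_a below 0.04 m), for 0.1 s.
At the end, for the whole second after the job is handed in: The blue tray is in box_a, within 5 mm of fully home, level, its knob out in front of the mouth, at rest, with the tin still standing or lying inside it (x of tray_mid in the frame of box_a above -0.007 m and x of tray_knob in the frame of box_a between -0.097 and -0.085 m and y of tray_mid in the frame of box_a between -0.005 and 0.005 m and z of tray_mid in the frame of box_a below 0.033 m and angle between tray_mid's own z axis and vertical below 0.1 rad and distance between tin_mid and tray_mid below 0.055 m and z of tin_mid in the frame of tray_mid below 0.02 m and linear speed of tray below 0.01 m/s); the robot touches nothing.
It fails at once if the blue tray is tilted more than 35 degrees (angle between tray_mid's own z axis and vertical above 0.61 rad).
It fails at once if the tin leaves the blue tray (distance between tin_mid and tray_mid above 0.075 m).
It fails at once if the green tray is moved more than 12 mm (distance of tray_ok_mid from where it was at the start of the episode above 0.012 m).
It fails at once if a bystander is moved more than 25 mm (distance of any of sugar_jar, bowl, syrup, mug, tea_can, coffee_jar, spoon from where it was at the start of the episode above 0.025 m).
It also fails if it takes over 72 s, if anything falls off the work surface, if the arm or the gripper's body presses on something with over 40 N, if the wrist force passes 120 N, or if a joint passes its speed limit or range.

## Working session

There is one attempt and no reset: what is moved stays moved. The work goes in short steps, each a Python script; the robot and the scene stay as the last script left them, time stands still between calls to the robot, and variables do not carry over. Pictures are saved under pics/ and viewed, and the job is handed in when it is done.

```bash
ls; mkdir -p pics
python3 - <<'E'
from plant import robot, move_gripper, eyes, ticket
import cv2,numpy as np
for n in("scene","top"):
    s=eyes.snapshot(n); cv2.imwrite(f"pics/{n}0.png",s["pixels"])
    print(n,np.round(s["camera_matrix"],1).tolist(),s["distortion"],(-s["R"].T@s["t"]).round(3),s["R"].round(3).tolist())
    np.savez(f"{n}0.npz",**s)
print(robot.get_state())
E
```

```text
pics
scene [[476.8, 0.0, 262.2], [0.0, 476.8, 185.8], [0.0, 0.0, 1.0]] [0.03328398 0.         0.         0.         0.        ] [ 1.154 -0.833  0.932] [[0.768, 0.64, 0.02], [0.41, -0.467, -0.784], [-0.492, 0.61, -0.621]]
top [[469.9, 0.0, 255.2], [0.0, 469.9, 190.5], [0.0, 0.0, 1.0]] [-0.14667671  0.          0.          0.          0.        ] [ 0.166 -0.034  1.749] [[0.083, -0.997, 0.002], [-0.977, -0.082, -0.199], [0.199, 0.014, -0.98]]
{'time_s': 0.1, 'qpos': array([-1.40207731e+00,  2.21178814e-01,  1.52754438e+00,  1.99004891e-05,
        1.39471767e+00, -1.26103021e-01]), 'joint_vel': array([-0.00099682, -0.00231523, -0.00199223, -0.00096575,  0.00174947,
        0.00076435]), 'effort': array([ 1.62943903e-03, -4.98242497e+01, -3.90547085e+01, -1.66676928e-04,
        5.67299299e-03, -7.36766594e-07]), 'eef_pos': array([ 0.1815097 , -0.59746322,  0.23026387]), 'tool_rot': array([ 9.89154491e-01,  1.46875928e-01, -9.89669466e-06, -9.24099959e-04]), 'wrist_force': array([-0.12650838, -0.31796758,  0.50064256]), 'ft_torque': array([-0.02134636, -0.03130752,  0.00226754]), 'opening': 0.0852568871390055}
```

View pics/scene0.png

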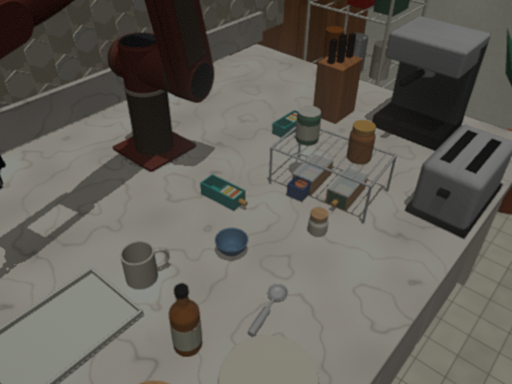

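View pics/top0.png

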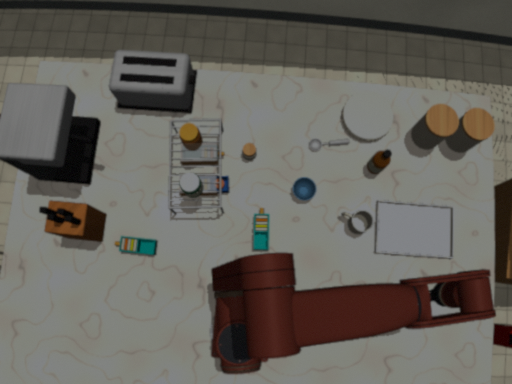

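The top view shows the blue tray's end at about (224,184), sticking out of a box under the rack. There are turquoise look-alikes at (261,232) and (137,246). I'll enlarge both views.

Run:
```python
import cv2
a=cv2.imread("pics/top0.png")[105:255,150:330]; cv2.imwrite("pics/t1.png",cv2.resize(a,None,fx=4.4,fy=4,interpolation=3) if 0 else cv2.resize(a,None,fx=4,fy=4,interpolation=3))
a=cv2.imread("pics/scene0.png")[95:255,210:410]; cv2.imwrite("pics/s1.png",cv2.resize(cv2.convertScaleAbs(a,alpha=1.5),None,fx=3.7,fy=3.7,interpolation=3))
```

```text
(no output)
```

View pics/t1.png

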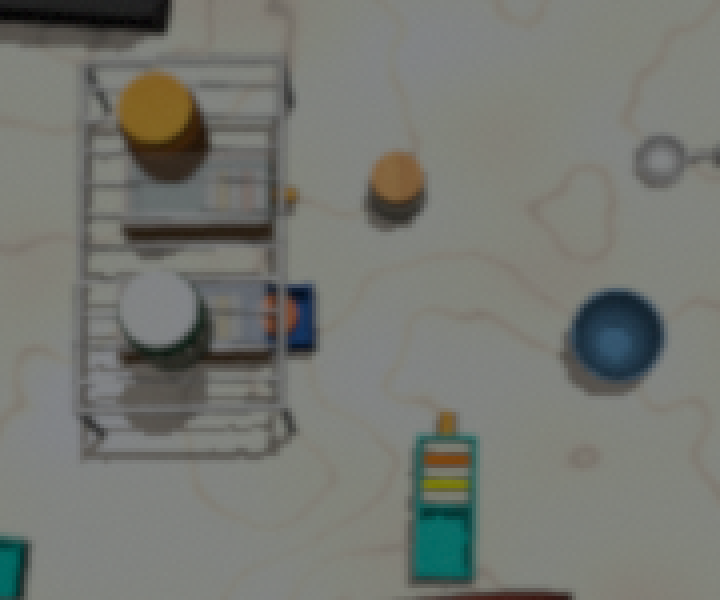

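View pics/s1.png

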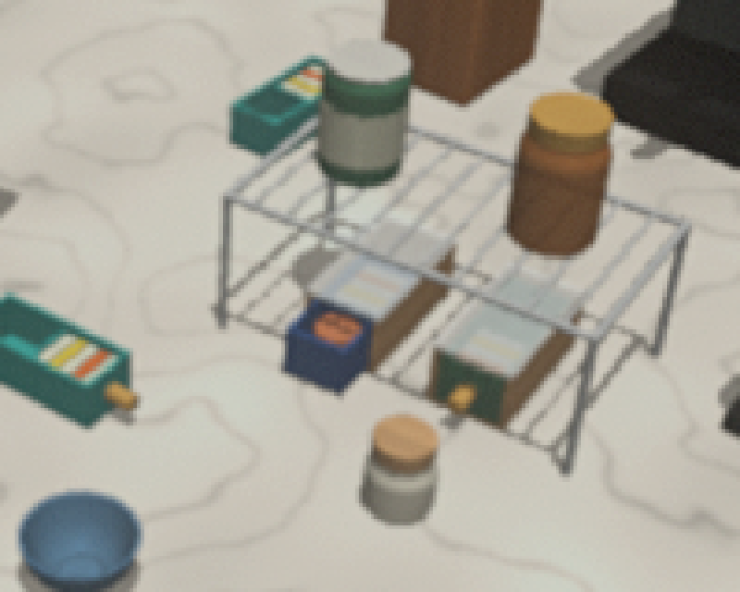

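```bash
cat > h.py <<'E'
import cv2,numpy as np
from scipy.spatial.transform import Rotation as Rn
def load(n): return dict(np.load(n))
def proj(s,X):
    X=np.atleast_2d(X).astype(float)
    return cv2.projectPoints(X,cv2.Rodrigues(s["R"])[0],s["t"].astype(float),s["camera_matrix"],s["distortion"])[0][:,0]
def onz(s,uv,z):
    p=cv2.undistortPoints(np.array([[uv]],float),s["camera_matrix"],s["distortion"])[0,0]
    d=s["R"].T@np.array([p[0],p[1],1]); c=-s["R"].T@s["t"]
    return c+d*(z-c[2])/d[2]
def crop(img,x0,y0,x1,y1,f,out,step=10,alpha=1.6):
    a=cv2.convertScaleAbs(img[y0:y1,x0:x1],alpha=alpha); a=cv2.resize(a,None,fx=f,fy=f,interpolation=cv2.INTER_CUBIC)
    for x in range((x0//step+1)*step,x1,step):
        X=int((x-x0+.5)*f); cv2.line(a,(X,0),(X,6),(0,0,255),1); cv2.putText(a,str(x),(X-10,18),0,.4,(0,0,255),1)
    for y in range((y0//step+1)*step,y1,step):
        Y=int((y-y0+.5)*f); cv2.line(a,(0,Y),(6,Y),(0,0,255),1); cv2.putText(a,str(y),(8,Y+4),0,.4,(0,0,255),1)
    cv2.imwrite(out,a)
E
python3 - <<'E'
from h import *
crop(cv2.imread("pics/top0.png"),162,112,262,227,5,"pics/t2.png")
crop(cv2.imread("pics/scene0.png"),264,140,364,215,8,"pics/s2.png")
E
```

```text
(no output)
```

View pics/t2.png

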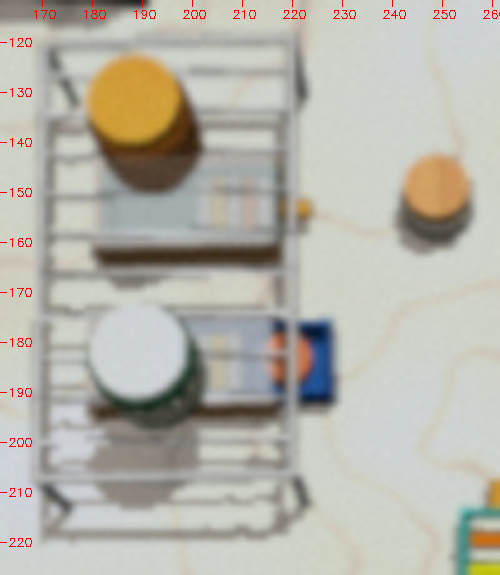

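View pics/s2.png

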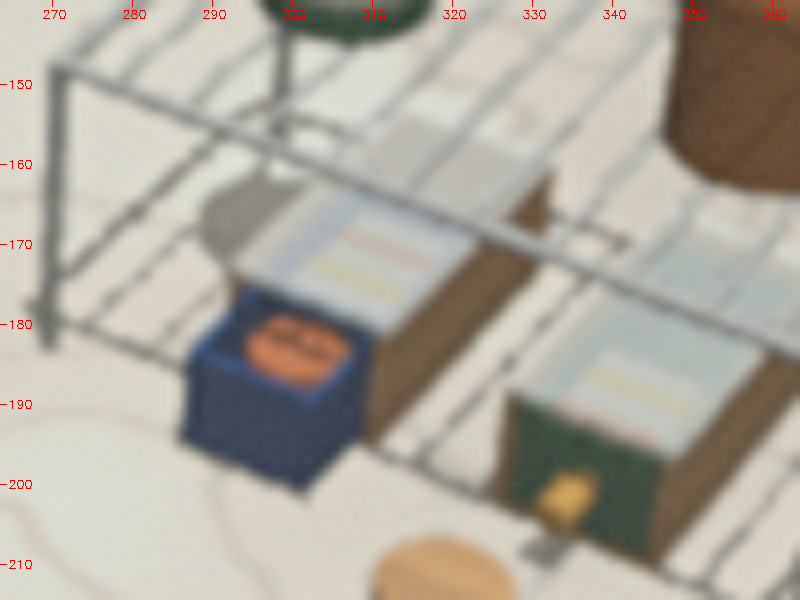

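```bash
cat > fit.py <<'E'
from h import *
from scipy.optimize import least_squares
S=load("scene0.npz");T=load("top0.npz")
def pose(p,x):  # local pts
    c,s=np.cos(p[2]),np.sin(p[2]); x=np.atleast_2d(x)
    return np.c_[p[0]+c*x[:,0]-s*x[:,1],p[1]+s*x[:,0]+c*x[:,1],x[:,2]]
# p: ax ay yaw, protr, bdx, bdy, trayy
h=.035
obs=[]
A=lambda P:(lambda p:pose(p,P))
B=lambda P:(lambda p:pose(p,np.array(P)+[p[4],p[5],0]))
TR=lambda y,z:(lambda p:pose(p,[-.069-p[3],p[6]+y,z]))
obs=[("TL",S,TR(.028,.049),(286.9,183.9)),("TRt",S,TR(-.028,.049),(302.8,189.6)),("BL",S,TR(.028,.004),(286.3,194.3)),("BR",S,TR(-.028,.004),(301,201.3)),
("aTL",S,A([-.069,h,.058]),(292.5,173.3)),("aTR",S,A([-.069,-h,.058]),(312,181)),("aBR",S,A([-.069,-h,0]),(310.4,195.1)),("aback",S,A([.069,-h,.058]),(332.3,160.1)),
("bTL",S,B([-.069,h,.058]),(327.5,188.5)),("bTR",S,B([-.069,-h,.058]),(347,196.4)),("bBR",S,B([-.069,-h,0]),(345.4,210.8)),("bBL",S,B([-.069,h,0]),(326,201.8)),
("tT1",T,TR(-.028,.049),(228.1,175.9)),("tT2",T,TR(.028,.049),(228.1,191.9)),("bt1",T,B([-.069,-h,.058]),(218.3,141.9)),("bt2",T,B([-.069,h,.058]),(218.3,161.1)),("kn",T,B([-.092,0,.026]),(223.5,153.1))]
def res(p): return np.concatenate([ (proj(s,f(p))[0]-uv) for _,s,f,uv in obs]+[[p[6]/.002*.5]])
p0=[.5,.25,np.pi/2,.045,0,-.12,0]
r=least_squares(res,p0,loss="soft_l1"); p=r.x
if __name__=="__main__":
    print(p.round(4), np.sqrt(np.diag(np.linalg.inv(r.jac.T@r.jac))).round(4))
    for o,e in zip(obs,res(p)[:-1].reshape(-1,2)): print(o[0],e.round(2))
    print("mouth",pose(p,[-.069,0,.029]))
    for n,s,uvs in (("rackS",S,[(270.8,148)]),("rackT",T,[(220.2,120),(220.2,207)])):
        for uv in uvs: print(n,onz(s,uv,.138).round(4))
    print("bowl",onz(T,(304,189),.045),"jar",onz(T,(249,149),.068),"turq",onz(T,(261,232),.045),"syrup",onz(T,(386,154),.19),onz(S,(187,345),.0),"mug",onz(T,(360,222),.09))
    np.save("box.npy",p)
E
python3 fit.py
```

```text
[ 5.1590e-01  2.0640e-01  1.6797e+00  4.3200e-02 -5.4000e-03 -1.2200e-01
 -1.0000e-04] [0.0025 0.0027 0.026  0.0034 0.0046 0.0026 0.0025]
TL [-0.49 -0.61]
TRt [-0.2  0.4]
BL [-0.64  0.54]
BR [0.52 0.31]
aTL [-0.58 -0.28]
aTR [-0.01  0.08]
aBR [-0.01  0.88]
aback [ 0.67 -0.76]
bTL [-0.89 -0.28]
bTR [1.26 0.54]
bBR [0.28 1.23]
bBL [-1.39  1.41]
tT1 [-0.6   0.27]
tT2 [-0.39 -0.96]
bt1 [-1.42  0.61]
bt2 [-1.28 -0.61]
kn [0.12 0.56]
mouth [[0.52342005 0.13783631 0.029     ]]
rackS [0.427  0.1033 0.138 ]
rackT [0.7416 0.1376 0.138 ]
rackT [0.4239 0.1059 0.138 ]
bowl [ 0.5321095  -0.18907152  0.045     ] jar [0.66178384 0.02662083 0.068     ] turq [ 0.35948234 -0.04298249  0.045     ] syrup [ 0.6494684  -0.45493596  0.19      ] [ 0.65128717 -0.45975845  0.        ] mug [ 0.41876202 -0.39375256  0.09      ]
```

Run:
```python
from h import *
from fit import pose,p,S,T
def box(p,x0,x1,y0,y1,z0,z1):
    c=np.array([[x,y,z] for x in(x0,x1) for y in(y0,y1) for z in(z0,z1)])
    E=[(0,1),(2,3),(4,5),(6,7),(0,2),(1,3),(4,6),(5,7),(0,4),(1,5),(2,6),(3,7)]
    return [(pose(p,c[i])[0],pose(p,c[j])[0]) for i,j in E]
for s,n,(x0,y0,x1,y1),f in((S,"scene",(264,140,364,215),8),(T,"top",(162,112,262,227),5)):
    im=cv2.convertScaleAbs(cv2.imread(f"pics/{n}0.png")[y0:y1,x0:x1],alpha=1.6); im=cv2.resize(im,None,fx=f,fy=f,interpolation=2)
    L=[(box(p,-.069,.069,-.035,.035,0,.058),(0,0,255)),(box(p,-.069-p[3],-.069,p[6]-.028,p[6]+.028,.004,.049),(0,255,255)),(box(p,p[4]-.069,p[4]+.069,p[5]-.035,p[5]+.035,0,.058),(0,255,0)),
       (box(p,-.093,.094,-.060-.164,-.060+.164,.132,.140),(255,0,255))]
    for l,c in L:
        for a,b in l:
            q=(proj(s,[a,b])-[x0,y0]+.5)*f
            cv2.line(im,*[tuple(int(v) for v in r) for r in q],c,1,cv2.LINE_AA)
    cv2.imwrite(f"pics/ov_{n}.png",im)
```

```text
(no output)
```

View pics/ov_scene.png

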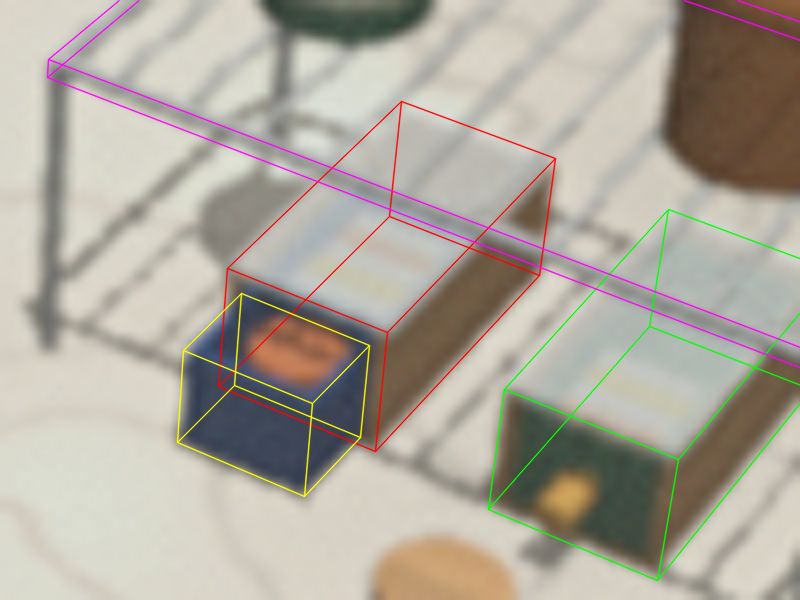

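View pics/ov_top.png

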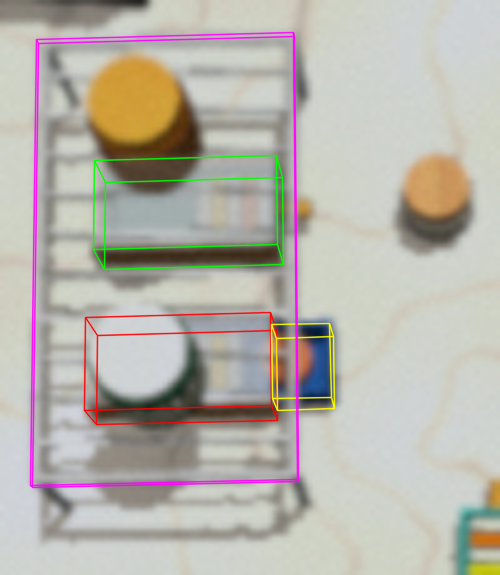

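```bash
cat > k.py <<'E'
from h import *
YAW=1.672
def Rt(psi,tilt,flip=False):
    """tool rot: fingers lean toward heading psi by tilt from vertical; jaw axis horizontal perpendicular"""
    X=np.array([np.cos(psi),np.sin(psi),0]); 
    z=np.sin(tilt)*X-np.cos(tilt)*np.array([0,0,1.]); y=np.array([-np.sin(psi),np.cos(psi),0])*(-1 if flip else 1)
    x=np.cross(y,z); return Rn.from_matrix(np.c_[x,y,z])
P=np.load("box.npy")
def W(x,y,z,yaw=YAW):  # box_a frame -> world
    c,s=np.cos(yaw),np.sin(yaw); m=np.array([0.5234+.0005,0.1378,0]) # mouth
    return np.array([m[0]+c*(x+.069)-s*y,m[1]+s*(x+.069)+c*y,z])
def tcp(grasp,R): return np.asarray(grasp)+R.apply([0,0,.019])
E
python3 - <<'E'
from plant import robot
from k import *
q0=robot.get_state()["qpos"]
def t(n,g,R):
    q=robot.inverse_kinematics(tcp(g,R),R.as_quat()); print(n,tcp(g,R).round(3),None if q is None else np.round(q,2))
for tl in(40,45,50):
  for fl in(0,1):
    R=Rt(YAW,np.radians(tl),fl); print(tl,fl)
    t("grasp",W(-.097,0,.031),R); t("pre",W(-.097-.1,0,.131),R); t("out",W(-.24,0,.031),R)
for fl in(0,1):
    t("vert a",W(-.2,0,.027),Rt(YAW,0,fl)); t("vert hi",W(-.2,0,.13),Rt(YAW,0,fl))
    t("vert90",W(-.2,0,.13),Rt(YAW+np.pi/2,0,fl))
E
```

```text
40 0
grasp [0.525 0.122 0.016] [-0.31  0.45  1.86  0.67  1.24  2.37]
pre [0.536 0.023 0.116] [-0.46  0.35  1.76  0.58  1.47  2.39]
out [ 0.54  -0.02   0.016] [-0.52  0.55  1.71  0.56  1.37  2.26]
40 1
grasp [0.525 0.122 0.016] [-0.31  0.45  1.86  0.67  1.24 -0.77]
pre [0.536 0.023 0.116] [-0.46  0.35  1.76  0.58  1.47 -0.75]
out [ 0.54  -0.02   0.016] [-0.52  0.55  1.71  0.56  1.37 -0.88]
45 0
grasp [0.525 0.123 0.018] [-0.34  0.5   1.84  0.73  1.29  2.31]
pre [0.535 0.024 0.118] [-0.49  0.39  1.74  0.63  1.53  2.35]
out [ 0.54  -0.019  0.018] [-0.55  0.6   1.68  0.6   1.43  2.22]
45 1
grasp [0.525 0.123 0.018] [-0.34  0.5   1.84  0.73  1.29 -0.83]
pre [0.535 0.024 0.118] [-0.49  0.39  1.74  0.63  1.53 -0.79]
out [ 0.54  -0.019  0.018] [-0.55  0.6   1.68  0.6   1.43 -0.92]
50 0
grasp [0.525 0.124 0.019] [-0.37  0.55  1.82  0.77  1.35  2.26]
pre [0.535 0.025 0.119] [-0.52  0.44  1.72  0.67  1.58  2.31]
out [ 0.54  -0.018  0.019] [-0.57  0.65  1.65  0.64  1.5   2.19]
50 1
grasp [0.525 0.124 0.019] [-0.37  0.55  1.82  0.77  1.35 -0.88]
pre [0.535 0.025 0.119] [-0.52  0.44  1.72  0.67  1.58 -0.83]
out [ 0.54  -0.018  0.019] [-0.57  0.65  1.65  0.64  1.5  -0.95]
vert a [0.537 0.007 0.008] None
vert hi [0.537 0.007 0.111] None
vert90 [0.537 0.007 0.111] [-0.13  0.13  1.86 -0.    1.14  1.34]
vert a [0.537 0.007 0.008] [-0.13  0.29  1.91 -0.    0.94 -0.23]
vert hi [0.537 0.007 0.111] [-0.13  0.13  1.86 -0.    1.14 -0.23]
vert90 [0.537 0.007 0.111] [-0.13  0.13  1.86 -0.    1.14 -1.8 ]
```

```bash
cat >> k.py <<'E'
T45=np.radians(45)
def snap(eyes,tag):
    for n in("scene","top"):
        s=eyes.snapshot(n); np.savez(f"{n}_{tag}.npz",**s)
        im=s["pixels"]; crop(im,*((210,110,370,230) if n=="scene" else (170,120,310,240)),5,f"pics/{n}_{tag}.png")
E
python3 - <<'E'
from plant import robot,move_gripper,eyes
from k import *
R=Rt(YAW,T45,True)
d=R.apply([0,0,1])
g=tcp(W(-.097,0,.031),R)+.005*d
robot.movep(g-.14*d,R.as_quat())
robot.move_linear(g-.05*d,max_speed=.15)
st=robot.get_state(); print(st["time_s"],st["eef_pos"],g-.05*d,st["wrist_force"])
snap(eyes,"a")
E
```

```text
3.4 [0.52916079 0.09122444 0.04983753] [0.5285863  0.09165256 0.04938478] [-0.37136212  1.10439318 -0.36915384]
```

View pics/scene_a.png

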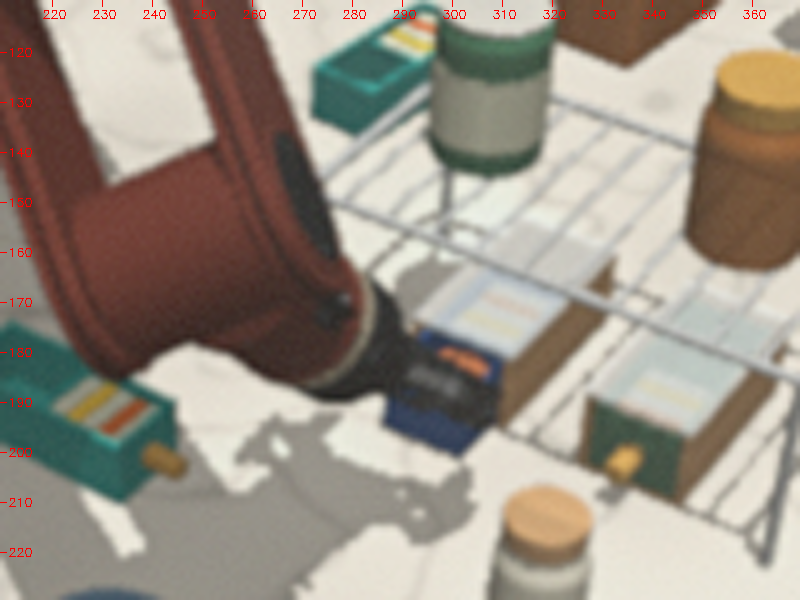

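View pics/top_a.png

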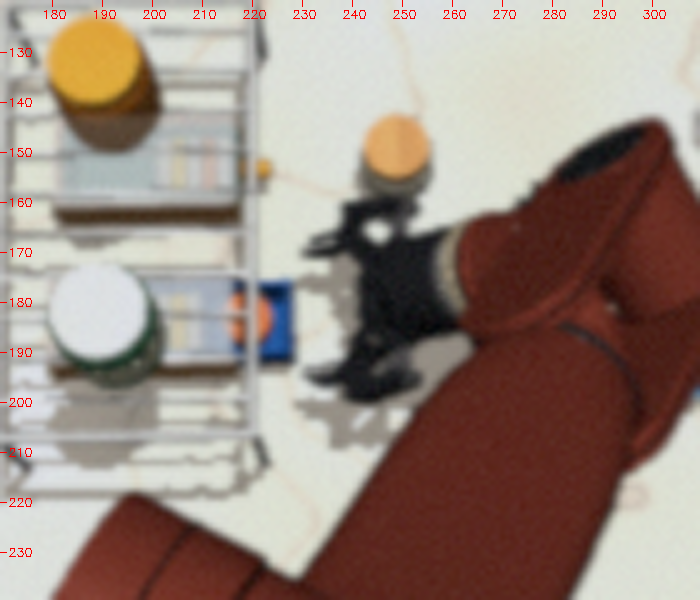

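The fingers at top-view (230,169) and (231,195) straddle the blue tray's end at (228,176–192). It's navy with the copper tin, so it isn't one of the turquoise look-alikes. I'll advance and grip.

Run:
```python
from plant import robot,move_gripper,eyes
from k import *
R=Rt(YAW,T45,True)
d=R.apply([0,0,1])
g=tcp(W(-.097,0,.031),R)+.005*d
hit=robot.move_linear(g,max_speed=.08,force_limit=12)
f0=robot.get_state()
print(hit,f0["eef_pos"],g,f0["wrist_force"].round(2))
move_gripper(.03,grasp_force=50)
st=robot.get_state(); print(st["time_s"],st["opening"],st["eef_pos"],st["wrist_force"].round(2),st["ft_torque"].round(2))
snap(eyes,"b")
```

```text
False [0.52511444 0.12692567 0.014045  ] [0.52501432 0.126827   0.01402944] [-1.33 -0.03  0.22]
4.65 0.05556237590164762 [0.52564898 0.12643369 0.01459023] [-0.36 -1.87  4.14] [-0.13 -0.09  0.04]
```

View pics/scene_b.png

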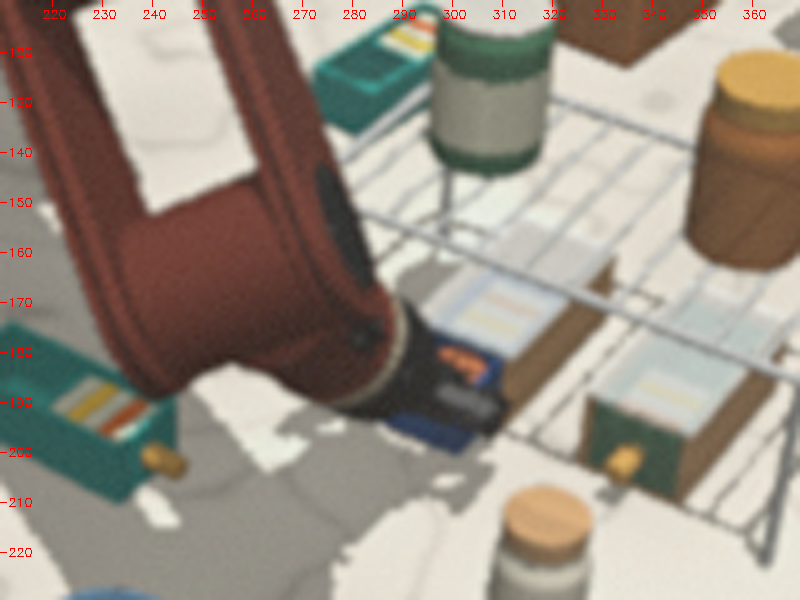

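View pics/top_b.png

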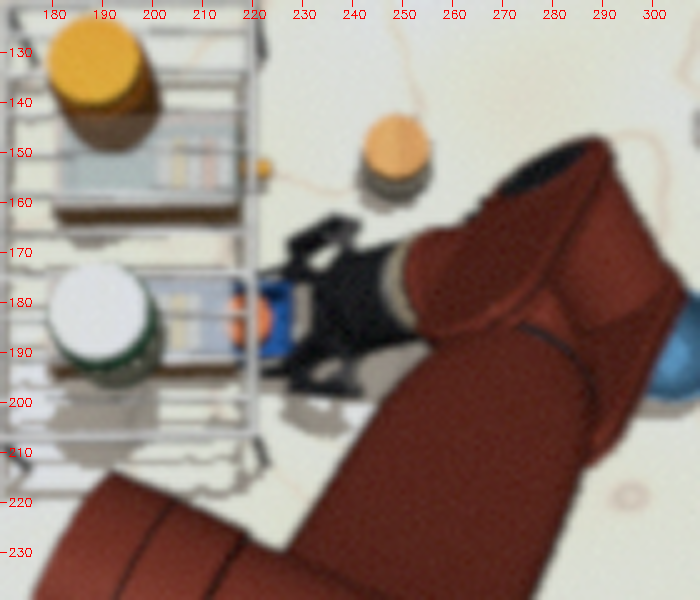

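Gripped: the opening is 55.6 mm on a 56 mm tray. Next I'll probe the lateral free play in the box at this depth and again about 40 mm further out, to get its axis precisely.

```bash
cat >> k.py <<'E'
def probe(robot,c,yaw,F=8,r=.006):
    """c: centre TCP; returns lateral contact offsets (left,right)"""
    Y=np.array([-np.sin(yaw),np.cos(yaw),0]); out=[]
    for s in(1,-1):
        h=robot.move_linear(c+s*r*Y,max_speed=.02,force_limit=F)
        st=robot.get_state(); out.append((h,round(float((st["eef_pos"]-c)@Y)*1000,2),round(float(st["wrist_force"]@Y),1),round(float(st["ft_torque"][2]),2)))
        robot.move_linear(c,max_speed=.04)
    return out
E
python3 - <<'E'
from plant import robot,move_gripper,eyes
from k import *
X=np.array([np.cos(YAW),np.sin(YAW),0])
R=Rt(YAW,T45,True); g=tcp(W(-.097,0,.031),R)+.005*R.apply([0,0,1])
print(probe(robot,g,YAW))
c=g-.05*X
print(robot.move_linear(c,max_speed=.08,force_limit=30)); st=robot.get_state(); print(st["wrist_force"].round(2))
print(probe(robot,c,YAW)); print(robot.get_state()["time_s"])
np.save("g.npy",g)
E
```

```text
[(True, 0.84, -1.0, -0.19), (True, -2.52, 0.6, 0.39)]
False
[-2.15 -3.53  6.97]
[(True, 1.33, 1.1, 0.2), (True, -2.8, 0.6, 0.3)]
7.6
```

Run:
```python
from plant import robot
from k import *
for n,z,uv in(("turq knob",.022,(261,208)),("tb",.045,(253.5,214)),("tb",.045,(269.5,214)),("t",.045,(253,251))): print(n,onz(load("top0.npz"),uv,z).round(3))
g=np.load("g.npy")
for dp in(.35,.45,.55,-.8):
    for c in((.54,-.01),(.55,-.02)):
        psi=YAW+dp; R=Rt(psi,T45,True); u=np.array([np.cos(psi),np.sin(psi),0])
        for z in(.027,.07):
            p=np.array([*c,z])-.05*u; q=robot.inverse_kinematics(tcp(p,R)+.005*R.apply([0,0,1]),R.as_quat()); print(dp,c,z,None if q is None else q.round(2))
        for fl in(0,1):
            q=robot.inverse_kinematics([*c,.008],Rt(psi,0,fl).as_quat()); print("  v",fl,None if q is None else q.round(2))
```

```text
turq knob [ 0.452 -0.036  0.022]
tb [ 0.423 -0.01   0.045]
tb [ 0.428 -0.069  0.045]
t [ 0.288 -0.02   0.045]
0.35 (0.54, -0.01) 0.027 [-0.48  0.77  1.43  0.44  1.62 -1.06]
0.35 (0.54, -0.01) 0.07 [-0.48  0.7   1.44  0.44  1.67 -1.04]
  v 0 [-0.16  0.3   1.9  -0.    0.95  2.53]
  v 1 [-0.16  0.3   1.9  -0.    0.95 -0.62]
0.35 (0.55, -0.02) 0.027 [-0.48  0.79  1.39  0.43  1.64 -1.06]
0.35 (0.55, -0.02) 0.07 [-0.48  0.72  1.4   0.44  1.69 -1.04]
  v 0 [-0.18  0.32  1.87 -0.    0.95  2.51]
  v 1 [-0.18  0.32  1.87 -0.    0.95 -0.63]
0.45 (0.54, -0.01) 0.027 [-0.45  0.8   1.37  0.39  1.66 -1.1 ]
0.45 (0.54, -0.01) 0.07 [-0.45  0.73  1.38  0.4   1.72 -1.08]
  v 0 [-0.16  0.3   1.9  -0.    0.95  2.43]
  v 1 [-0.16  0.3   1.9  -0.    0.95 -0.72]
0.45 (0.55, -0.02) 0.027 [-0.45  0.82  1.33  0.39  1.68 -1.1 ]
0.45 (0.55, -0.02) 0.07 [-0.45  0.76  1.34  0.39  1.73 -1.08]
  v 0 [-0.18  0.32  1.87 -0.    0.95  2.41]
  v 1 [-0.18  0.32  1.87 -0.    0.95 -0.73]
0.55 (0.54, -0.01) 0.027 [-0.42  0.83  1.32  0.35  1.7  -1.15]
0.55 (0.54, -0.01) 0.07 [-0.42  0.77  1.33  0.36  1.76 -1.13]
  v 0 [-0.16  0.3   1.9  -0.    0.95  2.33]
  v 1 [-0.16  0.3   1.9  -0.    0.95 -0.82]
0.55 (0.55, -0.02) 0.027 [-0.42  0.85  1.28  0.35  1.72 -1.15]
0.55 (0.55, -0.02) 0.07 [-0.42  0.79  1.29  0.35  1.77 -1.13]
  v 0 [-0.18  0.32  1.87 -0.    0.95  2.31]
  v 1 [-0.18  0.32  1.87 -0.    0.95 -0.83]
-0.8 (0.54, -0.01) 0.027 [-0.72  0.29  2.18  1.    1.   -0.73]
-0.8 (0.54, -0.01) 0.07 [-0.72  0.18  2.19  0.95  1.05 -0.63]
  v 0 [-0.16  0.3   1.9  -0.    0.95 -2.61]
  v 1 [-0.16  0.3   1.9  -0.    0.95  0.53]
-0.8 (0.55, -0.02) 0.027 [-0.72  0.31  2.14  0.99  1.   -0.72]
-0.8 (0.55, -0.02) 0.07 [-0.72  0.2   2.16  0.95  1.06 -0.63]
  v 0 [-0.18  0.32  1.87 -0.    0.95 -2.62]
  v 1 [-0.18  0.32  1.87 -0.    0.95  0.52]
```

Run:
```python
from plant import robot,move_gripper,eyes
from k import *
X=np.array([np.cos(YAW),np.sin(YAW),0]); Yv=np.array([-X[1],X[0],0])
g=np.load("g.npy")
print(robot.move_linear(g-.150*X-.0008*Yv,max_speed=.12,force_limit=30)); 
p=robot.get_state()["eef_pos"]
psi=YAW+.45; u=np.array([np.cos(psi),np.sin(psi),0]); R=Rt(psi,T45,True)
t=np.array([.545,-.015,.031])-.050*u; t=tcp(t,R)+.005*R.apply([0,0,1]); t[2]=g[2]
robot.move_linear(p+[0,0,.02],max_speed=.08)
robot.move_linear(t+[0,0,.02],rot=R.as_quat(),max_speed=.08)
h=robot.move_linear(t-[0,0,.006],max_speed=.04,force_limit=6)
st=robot.get_state(); print(h,st["eef_pos"]-t,st["time_s"],st["opening"],st["wrist_force"].round(1))
np.save("t.npy",t)
snap(eyes,"c")
```

```text
False
True [-6.26468226e-04  2.67657437e-05 -3.42303225e-03] 10.1583 0.05536472044962355 [0.2 0.3 5.4]
```

View pics/scene_c.png

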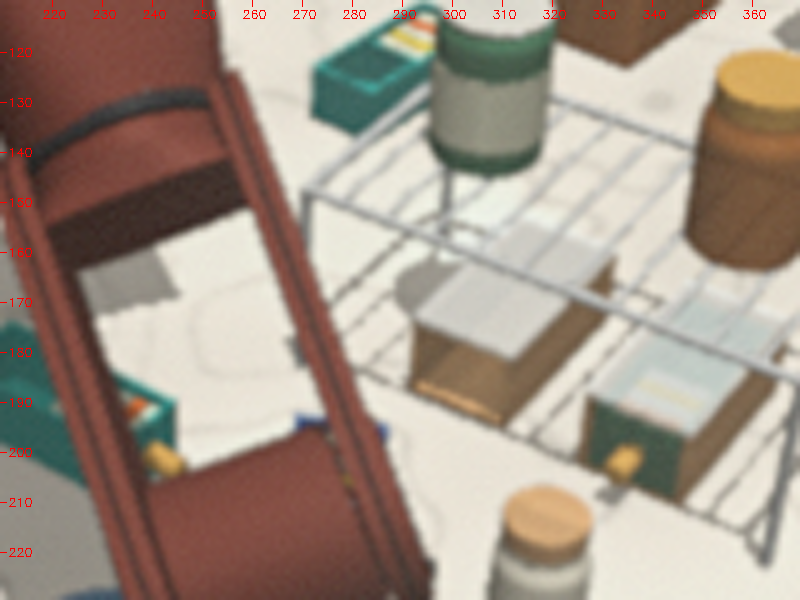

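View pics/top_c.png

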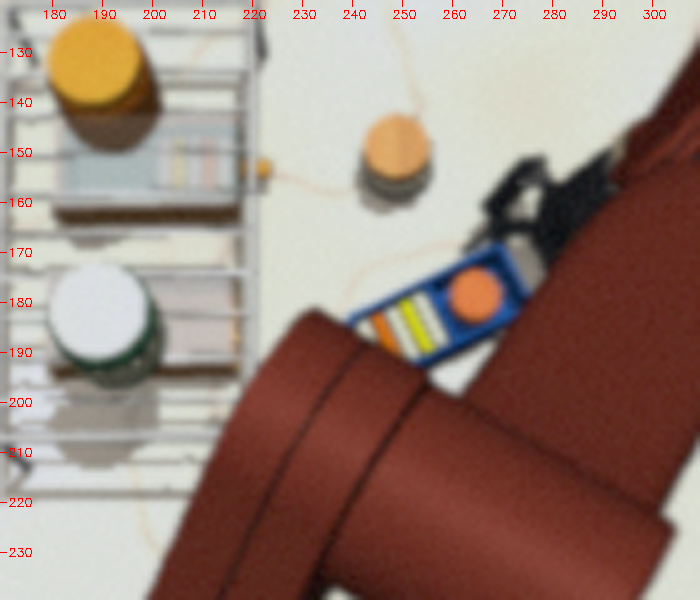

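Run:
```python
from plant import robot,move_gripper,eyes
from k import *
t=np.load("t.npy"); psi=YAW+.45; d=Rt(psi,T45,True).apply([0,0,1])
move_gripper(.085)
p=robot.get_state()["eef_pos"]
robot.move_linear(p-.12*d,max_speed=.15)
u=np.array([np.cos(psi),np.sin(psi),0]); Rv=Rt(psi,0,False)
c=np.array([.545,-.015,0])-.003*u  # slightly to the plain side
np.save("c.npy",c)
robot.movep(c+[0,0,.11],Rv.as_quat())
st=robot.get_state(); print(st["time_s"],st["qpos"].round(2),st["eef_pos"],st["wrist_force"].round(1))
snap(eyes,"d")
```

```text
14.5417 [-0.18  0.16  1.84  0.    1.15  2.41] [ 0.54663071 -0.01762866  0.10996569] [-0.7 -0.7  0.8]
```

View pics/scene_d.png

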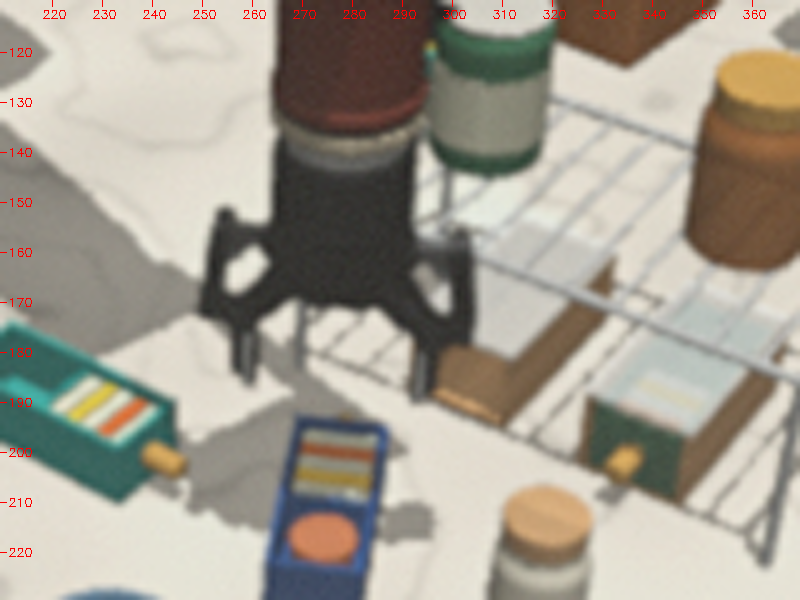

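View pics/top_d.png

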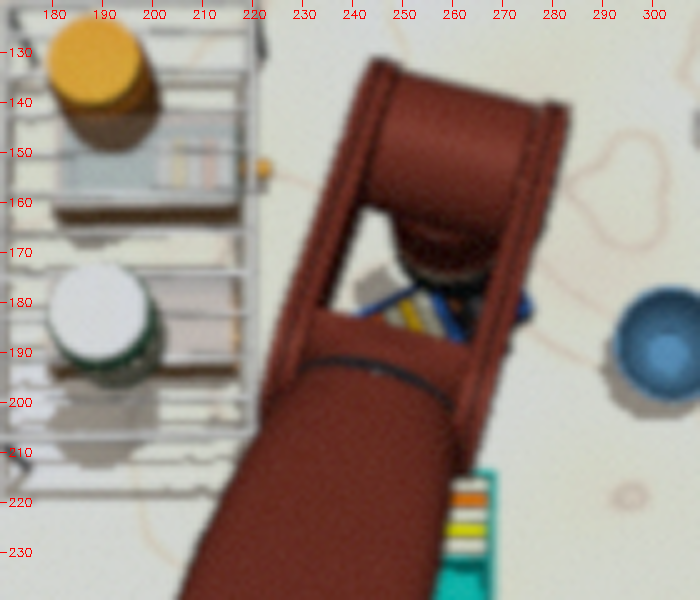

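Run:
```python
from k import *
S=load("scene_d.npz"); psi=YAW+.45; u=np.array([np.cos(psi),np.sin(psi),0]); v=np.array([-u[1],u[0],0])
C=np.array([.545,-.015,0])
pts=np.array([C+a*u+b*v+[0,0,z] for a in(.065,-.065) for b in(.028,-.028) for z in(.045,0)])
pts=np.r_[pts,[C+.09*u+[0,0,.022]]]
im=cv2.convertScaleAbs(S["pixels"],alpha=1.6)[170:270,220:350]; f=6; im=cv2.resize(im,None,fx=f,fy=f,interpolation=2)
for q in proj(S,pts): cv2.circle(im,tuple(int(a) for a in (q-[220,170]+.5)*f),3,(0,0,255),1)
cv2.imwrite("pics/ovd.png",im)
```

```text
(no output)
```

View pics/ovd.png

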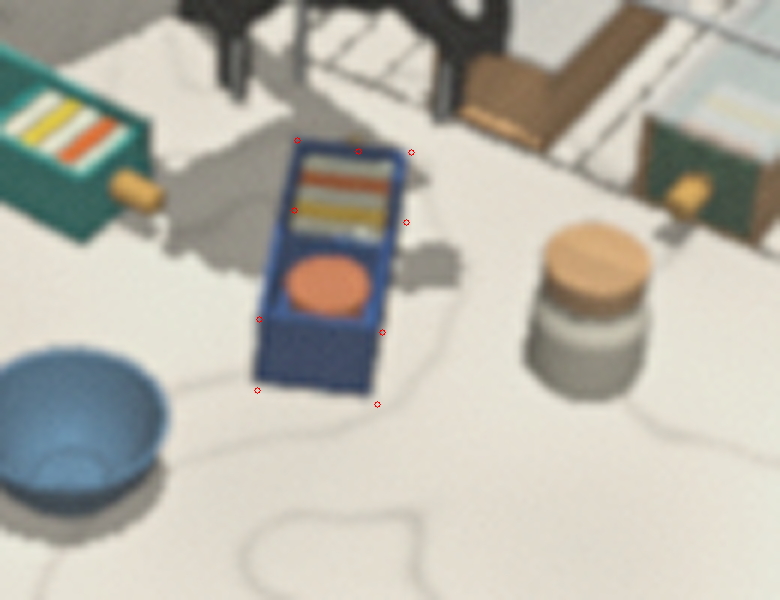

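```bash
cat >> k.py <<'E'
YB=YAW-.004
E
python3 - <<'E'
from plant import robot,move_gripper,eyes
from k import *
c=np.load("c.npy")
h=robot.move_linear(c+[0,0,.008],max_speed=.1,force_limit=10)
print(h,robot.get_state()["eef_pos"])
move_gripper(.03,grasp_force=50)
print(robot.get_state()["opening"])
robot.move_linear(c+[0,0,.10],max_speed=.1)
st=robot.get_state(); q=st["qpos"].copy(); print(q.round(2),st["wrist_force"].round(2))
Rf=Rt(YB,0,True)
q2=robot.inverse_kinematics(c+[0,0,.10],Rf.as_quat()); print(q2.round(2))
n=3
for k in range(1,n+1): robot.goto_joints(q+(q2-q)*k/n)
st=robot.get_state(); print(st["time_s"],st["eef_pos"],st["opening"],st["wrist_force"].round(2))
snap(eyes,"e")
E
```

```text
False [ 0.54732913 -0.01767952  0.00876057]
0.05545081092331106
[-0.18  0.17  1.85 -0.    1.13  2.41] [-0.28 -0.65 -2.36]
[-0.18  0.17  1.85 -0.    1.13 -0.27]
19.8583 [ 0.54657141 -0.01756706  0.09999716] 0.055467325710166424 [ 0.2   0.85 -3.32]
```

View pics/scene_e.png

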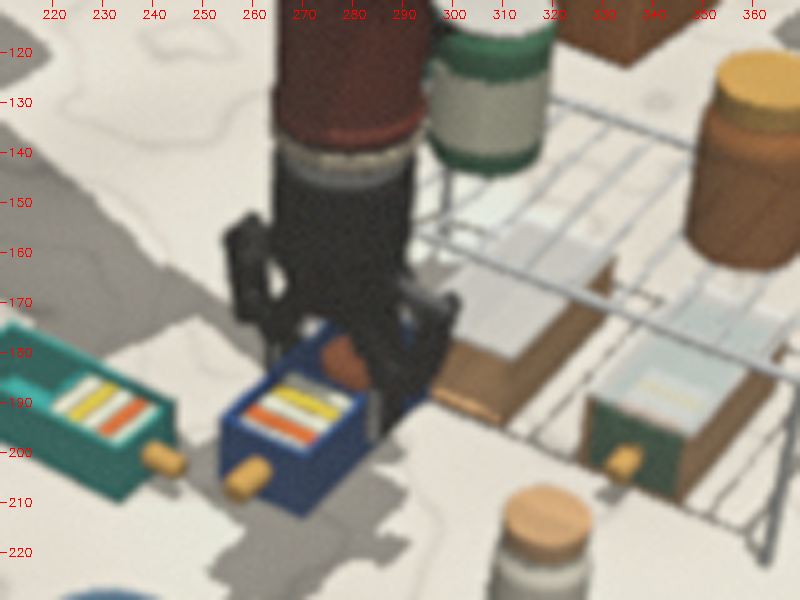

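```bash
cat >> k.py <<'E'
def L(x,z):  # box centreline from probing
    return W(x,-.0008-.004*(x+.045),z)
E
python3 - <<'E'
from plant import robot,move_gripper,eyes
from k import *
robot.move_linear(L(-.17,.10),max_speed=.1)
h=robot.move_linear(L(-.17,.0065),max_speed=.08,force_limit=6)
st=robot.get_state(); print(h,st["eef_pos"],st["time_s"])
move_gripper(.085)
robot.move_linear(L(-.17,.12),max_speed=.15)
R=Rt(YB,T45,True); d=R.apply([0,0,1])
g=tcp(L(-.17-.053,.028),R)+.005*d
robot.move_linear(g-.12*d,rot=R.as_quat(),max_speed=.15)
print(robot.get_state()["time_s"])
snap(eyes,"f")
E
```

```text
True [0.53342517 0.03741772 0.00875704] 21.725
24.0083
```

View pics/scene_f.png

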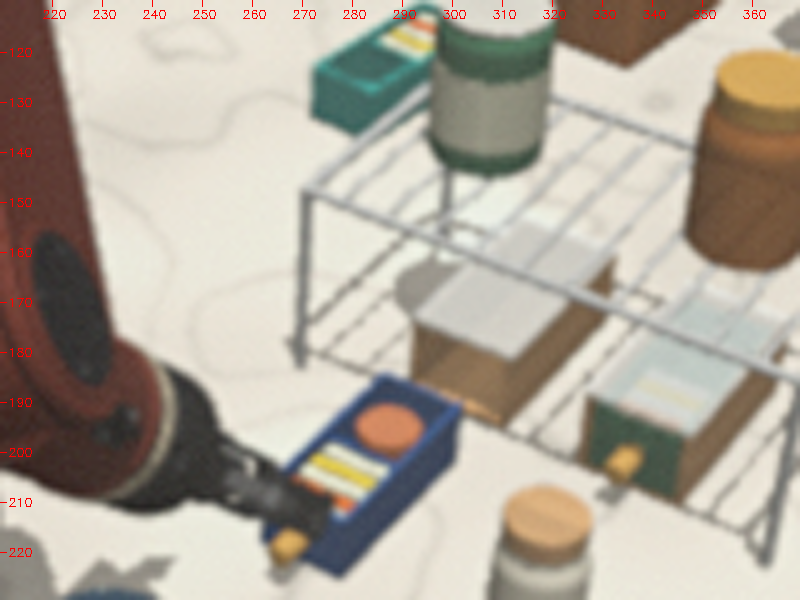

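View pics/top_f.png

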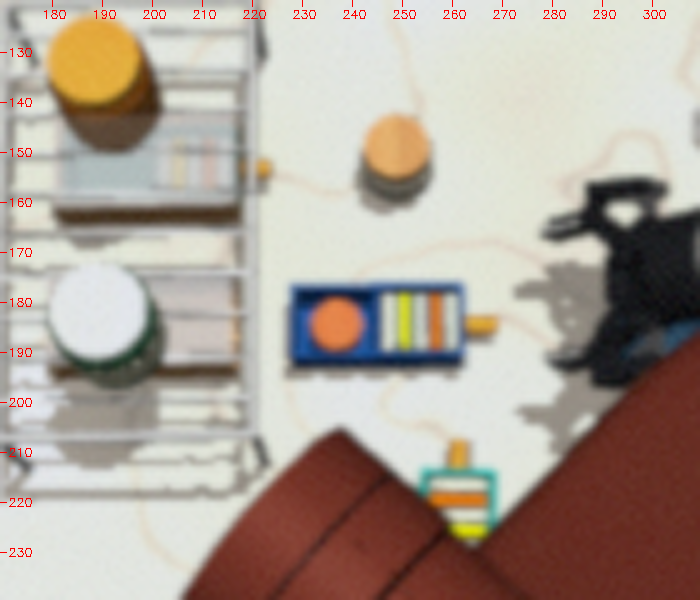

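```bash
python3 - <<'E'
from k import *
X=np.array([np.cos(YB),np.sin(YB),0]);Y=np.array([-X[1],X[0],0]); o=L(-.069,0)
f=lambda w:((w-o)*1000)@np.c_[X,Y]+[-69,0]
T=load("top_f.npz");S=load("scene_f.npz")
for s,uvs,z in((T,[(227.7,176.7),(227.7,192.9),(262.1,176.1),(262.1,192.3)],.045),
 (S,[(286.6,184.9),(301.6,191.1),(278.0,215.2)],.045),(S,[(277,225.3)],0)):
    for uv in uvs: print(uv,f(onz(s,uv,z)).round(1))
E
python3 - <<'E'
import sys; sys.path.insert(0,".")
from h import *
im=load("scene_f.npz")["pixels"]; crop(im,255,175,325,235,11,"pics/sf.png",5)
E
```

```text
(227.7, 176.7) [-112.3  -26.3]
(227.7, 192.9) [-112.2   35.2]
(262.1, 176.1) [-240.5  -26.9]
(262.1, 192.3) [-239.4   34.6]
(286.6, 184.9) [-114.4   26.5]
(301.6, 191.1) [-113.6  -25.4]
(278.0, 215.2) [-244.   -26.2]
(277, 225.3) [-238.7  -21.5]
```

View pics/sf.png

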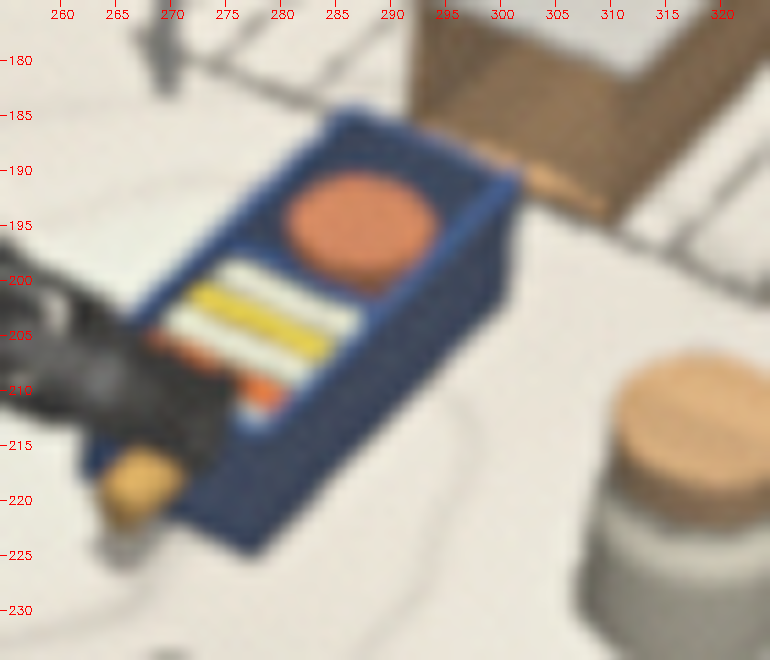

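Run:
```python
from plant import robot,move_gripper,eyes
from k import *
R=Rt(YB,T45,True); d=R.apply([0,0,1])
gx=-.230
G=lambda x,dz=0: tcp(L(x,.028),R)+.005*d+[0,0,dz]
robot.move_linear(G(gx)-.05*d,rot=R.as_quat(),max_speed=.15)
print(robot.move_linear(G(gx),max_speed=.08,force_limit=10),robot.get_state()["wrist_force"].round(1))
move_gripper(.03,grasp_force=60); print(robot.get_state()["opening"])
robot.move_linear(G(gx,.0063),max_speed=.05)
robot.move_linear(G(gx+.038,.0063),max_speed=.08)
st=robot.get_state(); print(st["time_s"],(st["eef_pos"]-G(gx+.038,.0063)).round(4),st["wrist_force"].round(1),st["ft_torque"].round(2))
snap(eyes,"h")
im=load("scene_h.npz")["pixels"]; crop(im,255,160,335,225,10,"pics/sh.png",5)
```

```text
False [1.3 0.5 0.2]
0.055162834051029536
26.75 [-0.0001  0.0004  0.0001] [ 0.1 -0.2 -2.5] [-0.79 -0.05 -0.04]
```

View pics/sh.png

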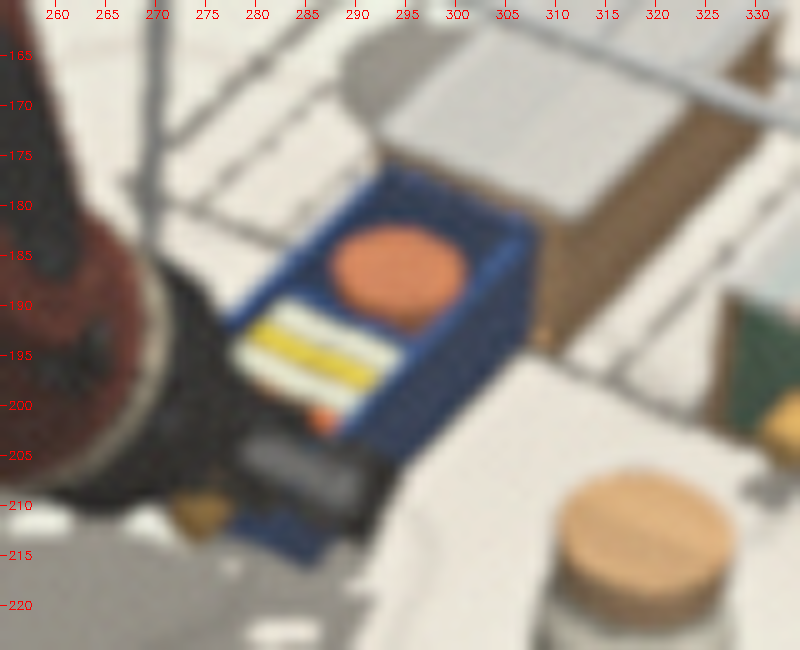

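View pics/top_h.png

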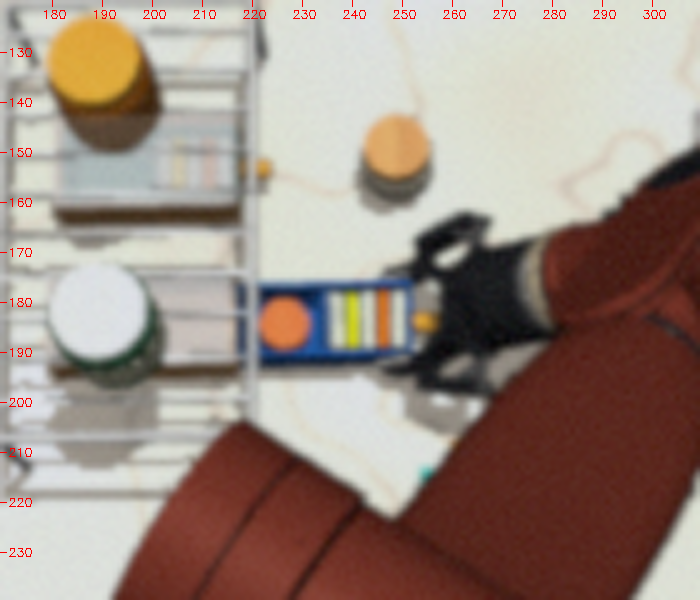

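The plain end is centred just outside the mouth, in scene view from (294,176) to (307,182). Inserting now with a force guard.

Run:
```python
from plant import robot,move_gripper,eyes
from k import *
R=Rt(YB,T45,True); d=R.apply([0,0,1]); gx=-.230
G=lambda x,dz=0: tcp(L(x,.028),R)+.005*d+[0,0,dz]
X=np.array([np.cos(YB),np.sin(YB),0])
h=robot.move_linear(G(gx+.075,.0063),max_speed=.05,force_limit=8)
st=robot.get_state(); print(h,((st["eef_pos"]-G(gx,.0063))@X).round(4),st["wrist_force"].round(1),st["ft_torque"].round(2),st["time_s"])
if not h:
    print(probe(robot,G(gx+.075,.0063),YB,F=6))
snap(eyes,"i")
```

```text
False 0.0749 [-0.7  0.4 -3.5] [-0.77 -0.06 -0.05] 27.7417
[(True, 0.71, -2.1, -0.51), (True, -3.18, 0.5, 0.04)]
```

View pics/scene_i.png

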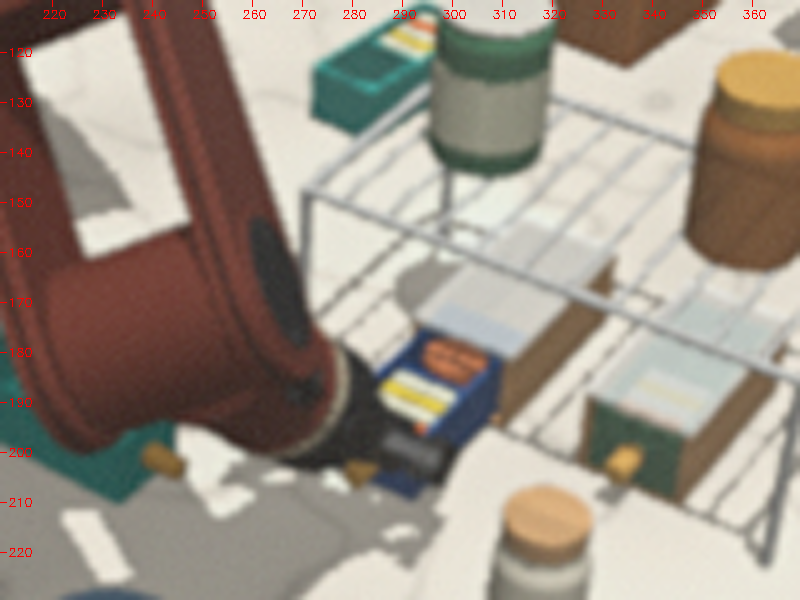

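Run:
```python
from plant import robot,move_gripper,eyes
from k import *
R=Rt(YB,T45,True); d=R.apply([0,0,1]); gx=-.230
X=np.array([np.cos(YB),np.sin(YB),0]);Y=np.array([-X[1],X[0],0])
G=lambda x,dz=0: tcp(L(x,.028),R)+.005*d+[0,0,dz]-.001*Y
h=robot.move_linear(G(gx+.132,.0063),max_speed=.06,force_limit=12)
st=robot.get_state(); print(h,((st["eef_pos"]-G(gx,.0063))@X).round(4),st["wrist_force"].round(1),st["ft_torque"].round(2))
if not h:
    print(robot.move_linear(G(gx+.132,.003),max_speed=.03,force_limit=5))
    print(robot.get_state()["eef_pos"]-G(gx+.132,0))
    move_gripper(.085)
    p=robot.get_state()["eef_pos"]
    robot.move_linear(p-.09*d,max_speed=.12)
print(robot.get_state()["time_s"])
snap(eyes,"j")
im=load("scene_j.npz")["pixels"]; crop(im,255,160,335,225,10,"pics/sj.png",5)
```

```text
False 0.1317 [ 0.5 -0.2 -3. ] [-0.77 -0.14 -0.01]
True
[ 0.00077354 -0.00032227  0.00451205]
31.4833
```

View pics/sj.png

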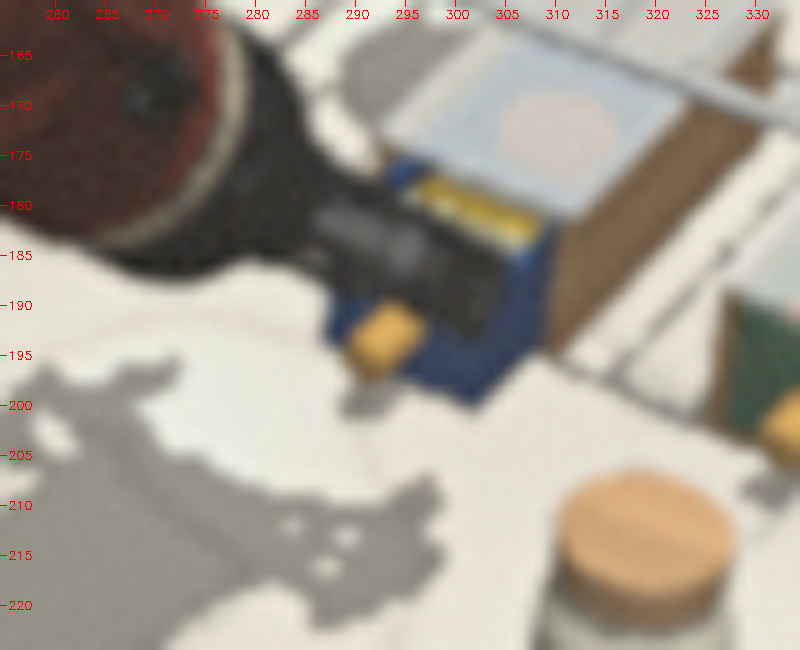

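View pics/top_j.png

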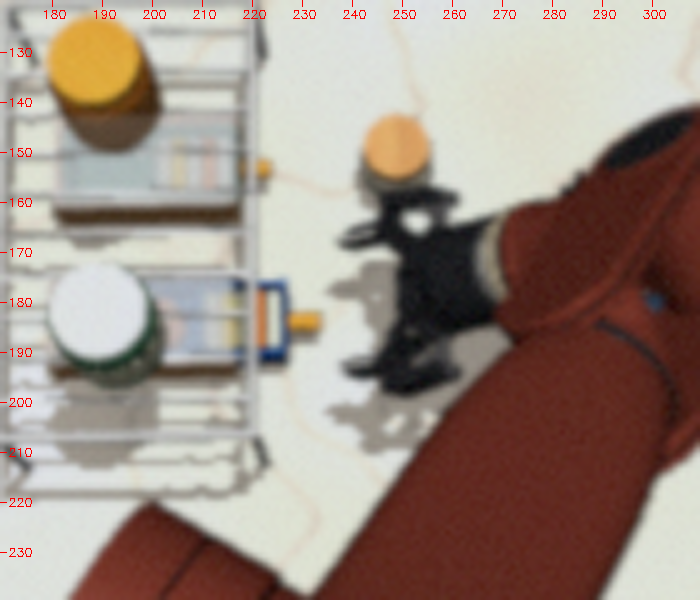

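Run:
```python
from plant import robot,move_gripper,eyes
from k import *
X=np.array([np.cos(YB),np.sin(YB),0]);Y=np.array([-X[1],X[0],0])
N=lambda x,z: L(x,z)-.001*Y
robot.move_linear(N(-.19,.09),max_speed=.15)
move_gripper(0)
robot.move_linear(N(-.19,.019),max_speed=.12,force_limit=10)
h=robot.move_linear(N(-.089,.019),max_speed=.035,force_limit=12)
st=robot.get_state(); print(h,((st["eef_pos"]-N(-.069,0))@X-.069).round(4),st["wrist_force"].round(1),st["time_s"],st["opening"])
snap(eyes,"k")
im=load("scene_k.npz")["pixels"]; crop(im,255,160,335,225,10,"pics/sk.png",5)
```

```text
True -0.0969 [ 0.3 -2.3  1.2] 35.9167 -0.00041872945290452547
```

View pics/sk.png

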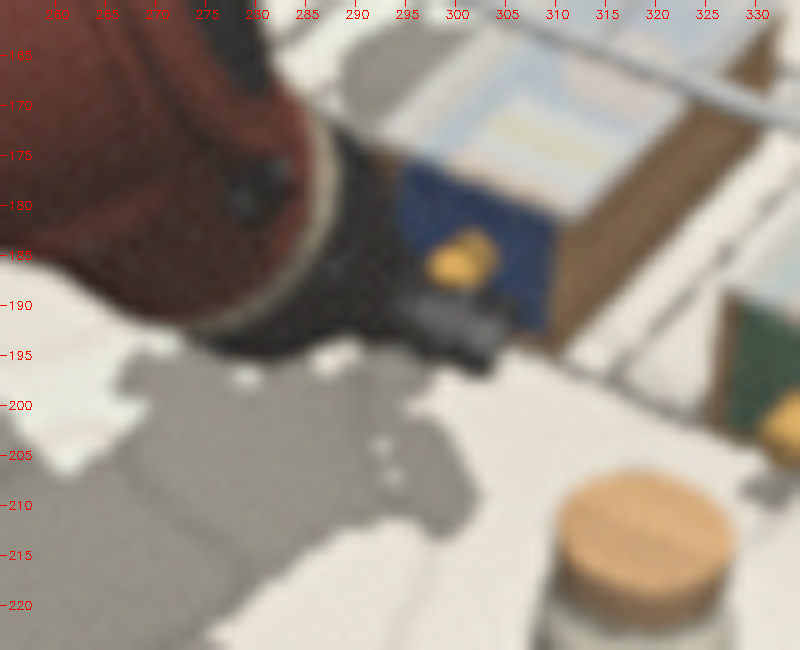

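View pics/top_k.png

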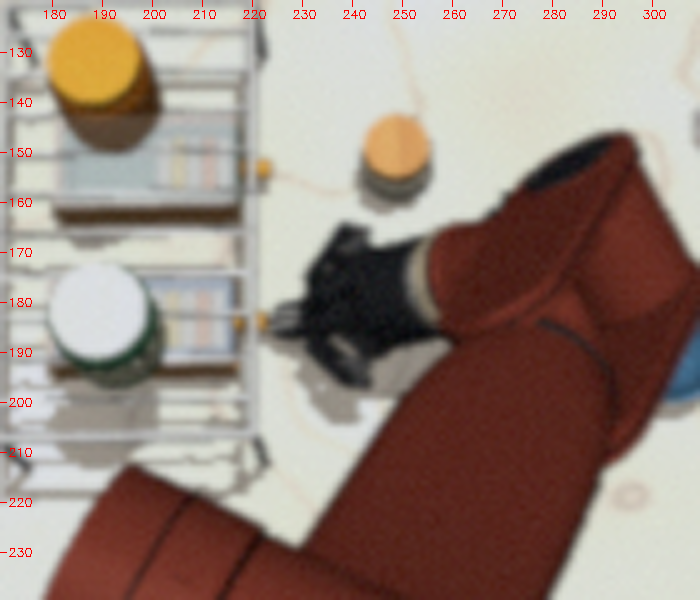

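Run:
```python
from plant import robot,move_gripper,eyes
from k import *
X=np.array([np.cos(YB),np.sin(YB),0]);Y=np.array([-X[1],X[0],0])
N=lambda x,z: L(x,z)-.001*Y
h=robot.move_linear(N(-.087,.019),max_speed=.02,force_limit=22)
st=robot.get_state(); print(h,((st["eef_pos"]-N(-.069,0))@X-.069).round(4),st["wrist_force"].round(1))
robot.move_linear(N(-.16,.019),max_speed=.12); robot.move_linear(N(-.22,.14),max_speed=.15)
print(robot.get_state()["time_s"])
snap(eyes,"l")
im=load("scene_l.npz")["pixels"]; crop(im,265,150,365,225,8,"pics/sl.png",5)
cv2.imwrite("pics/full_l.png",im)
```

```text
True -0.0969 [ 0.4 -2.9  2.9]
38.0333
```

View pics/sl.png

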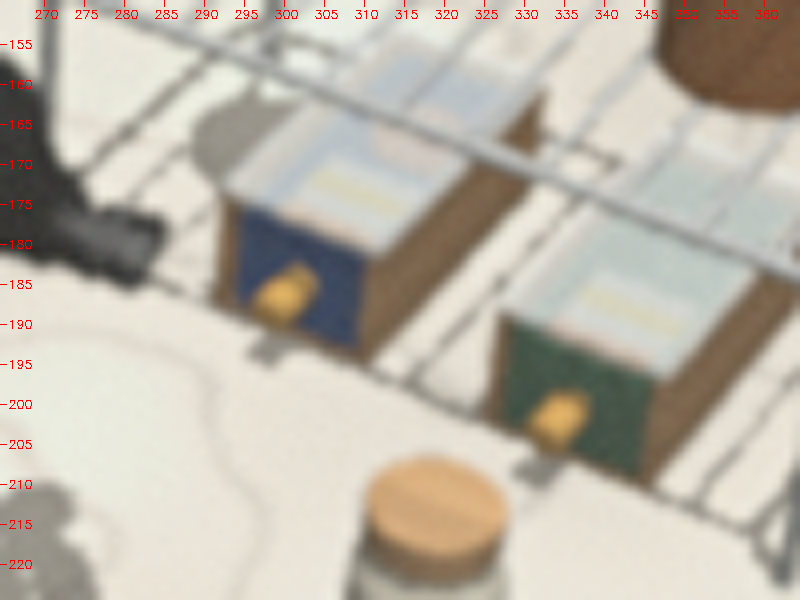

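View pics/top_l.png

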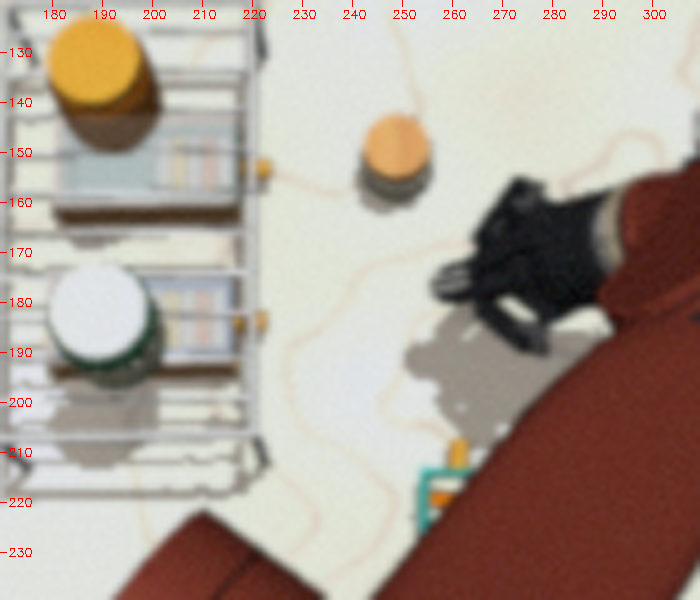

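View pics/full_l.png

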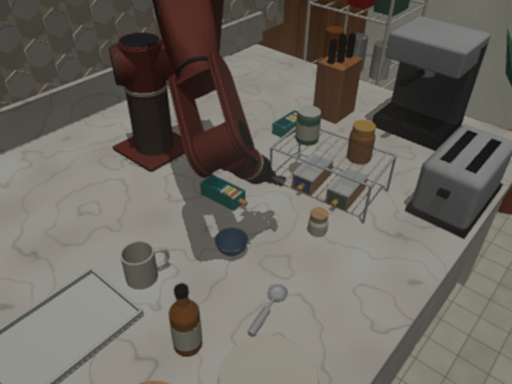

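The blue tray sits flush in its box, matching the green one, with its knob out at scene (299,186) and the tin faintly visible through the lid. The second push didn't move it, and nothing else has shifted. Handing in.

Run:
```python
from plant import ticket
print(ticket.sign_off())
```

```text
the job is handed in; nothing more can be done
None
```

The blue tray is back in its box the right way round, flush at the mouth with the brass knob facing out. I handed the job in after about 38 s of the 72 s allowed; it gave no verdict.

- **How it was done:** I gripped the protruding end with the hand leaning 45°, probed the box's side play, then pulled the tray straight out and set it down partly turned. A vertical grasp finished the half turn. A second leaning grip at the knob end slid it in plain end first, and closed fingertips on the knob pushed it the rest of the way.
- **Seating:** the push stopped against the back of the box. A second, harder push (22 N limit) stopped at the same place, to within 0.1 mm.
- **Final pictures:** the tray sits level and looks the same as the green one beside it. The tin shows faintly through the clear lid. The green tray, the bystanders and the turquoise look-alikes appear unmoved, and the arm is clear of everything.
- **Disagreements:** the two cameras differed by about 2–4 mm on positions. I relied on the probing and on the gripper centring the tray instead. The depth comes from the push and the pictures, not from a separate measurement.

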